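# Let a vial rack down onto its heater with a hand winch

## Task

Let the rack of vials down onto the heater block with the hand winch: wind the crank up a touch to take the load off the pawl, lift the knob to raise the pawl, and keep it raised while you let the crank turn back slowly until the rack rests gently on the block with its weight. Only then let the pawl drop, let go of the knob, and leave the jars and bottles standing about where they are.

Things in the scene. Friction and masses are not known exactly. Their poses are not given: they have to be found in the camera images.
- crank_axis (a point): point on the upright crank axis of the rack lift, 216 mm above the bench (height of the knob's centre with the pawl down). The lift: grey base plate, white gear tower, on it a flat steel ratchet disc (184 mm across, top at 150 mm; 8 leaning teeth 10 mm high round half its rim, plain elsewhere), crank above. Its y axis points to the rack column (240 mm tall, 118 mm away).
- knob_mid (a point): centre of the crank knob: upright black fluted knob, 26 mm across, 46 mm tall, at the end of the flat steel crank arm, 75 mm from the crank axis; the arm's top is 11 mm under the knob's foot. The knob spins freely on its spindle, so a hand need not turn with the crank. The pawl is fixed under the spindle: raising the knob raises the pawl.
- crank (a joint): crank angle, rad: 0 at the start; grows as the crank turns clockwise seen from above, which lowers the rack, 25 mm per rad; below 0 the rack is wound up. End stops at -1.2 and 3.3. The load always pulls it clockwise, with 5 to 9 N at the knob; the rack reaches the block at 1.8 to 3.0.
- pawl (a joint): lift of pawl and knob, m: 0 down, 0.022 at the upper stop; a spring and its weight pull it down with 5 to 8 N. The teeth overhang it, so under load it is hooked: turn the crank about 0.1 rad up (counter-clockwise) first; the next tooth is 0.2 rad up. Above 0.010 it clears the teeth. Past a crank angle of 1.6 there are no teeth and only the hand holds the load until the rack is down.
- rack_foot (a point): centre of the underside of the rack, an aluminium plate 110 x 100 x 10 mm on the rack column, holding nine amber vials with caps; load 1.6 to 2.5 kg with its carriage. It moves only up and down, driven by the crank through the gears, and the crank can also press it down: 1 N at the knob is 3 N at the rack.
- housing_top (a point): centre of the top of the white heater housing (150 x 108 mm), height varies (66 to 76 mm above the bench). The aluminium heater block with nine dark wells stands out of it, under the rack: its flat top is 4 to 24 mm above this point, differently each time, so the landing must be felt: the pull at the knob fades. Rubber strips under the rack give 1 mm or less under its weight.
- brown_bottle: bystander to leave alone: brown bottle, 60 mm across, 130 tall; origin at its underside's centre
- grey_pot: bystander to leave alone: grey pot, 56 mm across, 65 tall; origin at its underside's centre
- small_jar: bystander to leave alone: small brown jar, 38 mm across, 60 tall, beside the gear tower; origin at its underside's centre
- tall_jar: bystander to leave alone: clear jar, 42 mm across, 85 tall, beside the rack column; origin at its underside's centre

How it is judged (in metres and radians):
On the way, in this order (a step that is already met when the one before it is completed fails the run):
1. the pawl is lifted clear of the teeth while the rack is still up (value of joint pawl above 0.01 m and value of joint crank below 0.3 rad), for 0.1 s.
2. let down by the crank with the pawl still raised, the rack bears on the heater block (contact force between rack and block above 6 N and value of joint pawl above 0.008 m), for 0.2 s.
At the end, for the whole second after the job is handed in: The rack rests on the heater block (bearing on it with at least 6 N), the crank is at rest, the pawl has dropped back (lifted less than 4 mm) and the knob is released (contact force between rack and block above 6 N and value of joint pawl below 0.004 m and velocity of joint crank between -0.05 and 0.05 rad/s); the robot touches nothing.
It fails at once if the crank runs back fast (over 1.2 rad/s) (velocity of joint crank above 1.2 rad/s).
It fails at once if the rack is slammed or pressed onto the block (over 60 N) (contact force between rack and block above 60 N).
It fails at once if the pawl is forced against the teeth (over 30 N) (contact force between pawl and lift above 30 N).
It fails at once if the robot bumps the rack or its vials (over 10 N) (contact force between any of the fingers, the arm and rack above 10 N).
It fails at once if a bystander is moved by more than 20 mm (distance of any of brown_bottle, grey_pot, small_jar, tall_jar from where it was at the start of the episode above 0.02 m).
It also fails if it takes over 67 s, if anything falls off the work surface, if the arm or the gripper's body presses on something with over 40 N, if the wrist force passes 120 N, or if a joint passes its speed limit or range.

## Robot

A 6-joint arm with a two-finger parallel gripper is mounted at the origin on the work surface. World frame = base frame: x ahead of the robot, y to its left, z up, the work surface at z = 0. Lengths are in m, angles in degrees, forces in N, time in s.
With the tool pointing down it reaches from about 0.4 to 0.925 m from the base axis. Payload 12.5 kg.
Tool frame: the origin (TCP) lies at the very end of the fingers, on their centre line; the grasp point (between the pads) lies robot.grip_point_offset behind it (robot.grip_point_offset is the distance from the TCP to the grasp point, in m); y points along the fingers, z is the direction in which the jaws open and shut, and the axes are right-handed (so a half turn about y gives the same grasp; the last joint's range is limited). The gripper opens to 95 mm and grips with 3 to 60 N. Pads are 20 mm wide; open, the fingers measure 119 mm over their backs; the gripper's body (75 mm by 180 mm) begins 59 mm behind the grasp point.
Start: joints at [-73.659, 28.126, 89.318, -0, 62.55, -6.05], TCP at [0.238, -0.578, 0.215] pointing down, gripper open.
Joint ranges: [-177.58, 177.58], [-47.91, 125.51], [2.72, 160], [-65.01, 245.01], [3.68, 167.84], [-153.87, 153.87]. Speed limits (degrees/s): [127.2, 127.2, 159.86, 180, 180, 180].

## Interface

Orientations are given as a 3x3 rotation matrix whose columns are the frame's x, y, z axes.
In Python, from workcell import robot, eyes gives the robot as it stands.
- The arm moves only by the tool jog_arm, never from a script. Its argument "steps" is a list of rows, each a list of 5 numbers: the shift along the tool's x, y, z in units of 0.12 m (1.0 is 0.12 m), then the turn about the tool's y in units of 0.5 rad (1.0 is 0.5 rad), then the closure, from 0 (fully open) to 1 (shut). In form: [[tx, ty, tz, turn, hand], ...]. A call has 1 to 20 rows; each row is the pose to reach, as a shift and turn from the pose commanded when the call began, along the tool's axes at that moment; what a row does not reach only later rows make up. A row lasts 1/10 s, in which the tool goes at most 50 mm and 8.59 degrees, less where a joint would pass 70% of its speed; a pose out of reach is approached as far as the arm can. A call with a number of a shift or a turn outside -1 to 1 is refused whole. A call with a gripper value outside its range is refused whole. The fingers move at their own pace and stop on an object; "grip_force" is the grip in N (left out, the last holds). Time passes only in rows, so rows that repeat a pose let the fingers close. It gives the time, the measured TCP pose, the force and the opening at its end, in the units of the state.
- robot.get_obs(): the state, without advancing time (a new reading comes with each control period).
- eyes.capture(name): name is "side" or "top"; returns the picture (480x640x3 uint8, blue, green, red); there is no depth.
- eyes.camera_model(name): a dict with "mtx" (3x3 intrinsics, pixels), "T" (4x4, takes a point from camera to world coordinates). Camera axes: x right, y down, z forward; pixel columns grow to the right and rows downward; lengths in m; the calibration is good to about 2 mm. A picture is of the moment at which its call begins. camera_model takes no time and is no camera call.
- robot.job_done(): hands the job in, once; it reports no verdict.
The state is a dict: "time_s": time; "q": joint angles; "joint_velocities": joint speeds; "joint_torque": joint torques, N m; "tcp_pos": TCP position; "eef_rot": TCP orientation; "contact_force": force on the tool from outside, world axes, zero at the start; "torque": the same for the moment, N m; "opening": finger opening in m.
Only numpy, scipy, OpenCV 4.12 (cv2) and the standard library are available. Lean on these libraries where they do the work, as an engineer would, in place of code of your own. Each camera call takes 0.05 s, during which the arm holds its last target. There are 200 camera calls.

## Working session

There is one attempt and no reset: what is moved stays moved. The work goes in short steps, Python scripts to look and compute and a tool call to move; the robot and the scene stay as the last step left them, time stands still between calls to the robot, and variables do not carry over. Pictures are saved under pics/ and viewed, about 8 in all and at most 12, crops included, and the job is handed in when it is done.

Besides the shell and the picture viewer there is one more tool, called after ">>>" as a command line: name --pt "numbers of a row" for each row, then --argument value for the rest. jog_arm: Moves the arm, as the interface text tells. Its arguments: {"type":"object","properties":{"steps":{"type":"array"},"grip_force":{"type":"number"}},"required":["steps"]}

```bash
mkdir -p pics; ls; python3 - <<'E'
from workcell import robot, eyes
import cv2, numpy as np
np.set_printoptions(precision=4,suppress=True)
o=robot.get_obs(); print(o, robot.grip_point_offset)
for n in("top","side"):
    cv2.imwrite(f"pics/{n}0.png",eyes.capture(n)); m=eyes.camera_model(n); print(m["mtx"],m["T"])
E
```

```text
pics
{'time_s': 0.0, 'q': array([-73.6602,  28.1646,  89.3499,   0.0018,  62.5502,  -6.0522]), 'joint_velocities': array([-0.0921,  0.0377,  0.0441,  0.0204,  0.0141,  0.0219]), 'joint_torque': array([ -0.0017, -61.2648, -25.8181,   0.0691,   0.0482,  -0.0001]), 'tcp_pos': array([ 0.238 , -0.5776,  0.2141]), 'eef_rot': array([[-0.9246, -0.0003,  0.3809],
       [-0.3809,  0.0011, -0.9246],
       [-0.0001, -1.    , -0.0011]]), 'contact_force': array([ 0.5874,  0.4488, -0.5036]), 'torque': array([ 0.0064, -0.012 , -0.0116]), 'opening': 0.09501769715443592} 0.0188
[[450.68     0.     319.7936]
 [  0.     450.68   242.1332]
 [  0.       0.       1.    ]] [[ 0.0244 -0.9819  0.1878  0.4152]
 [-0.9996 -0.0212  0.0191 -0.1171]
 [-0.0148 -0.1882 -0.982   0.9531]
 [ 0.      0.      0.      1.    ]]
[[585.9276   0.     321.5827]
 [  0.     585.9276 241.6129]
 [  0.       0.       1.    ]] [[-0.9496 -0.2209  0.2225  0.2794]
 [-0.3135  0.6866 -0.656   0.7629]
 [-0.0078 -0.6926 -0.7212  1.1204]
 [ 0.      0.      0.      1.    ]]
```

View pics/top0.png

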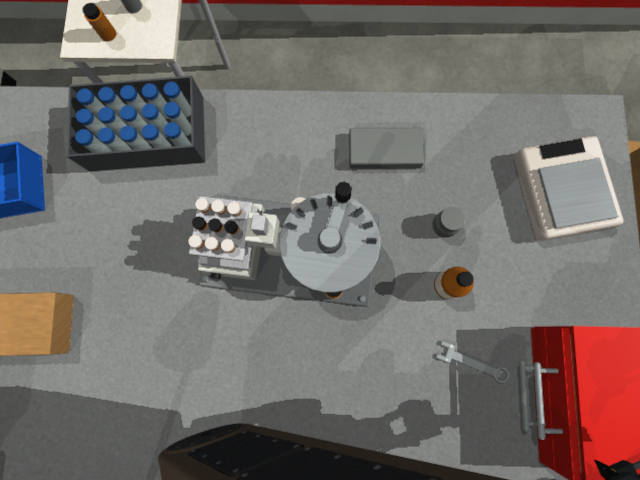

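View pics/side0.png

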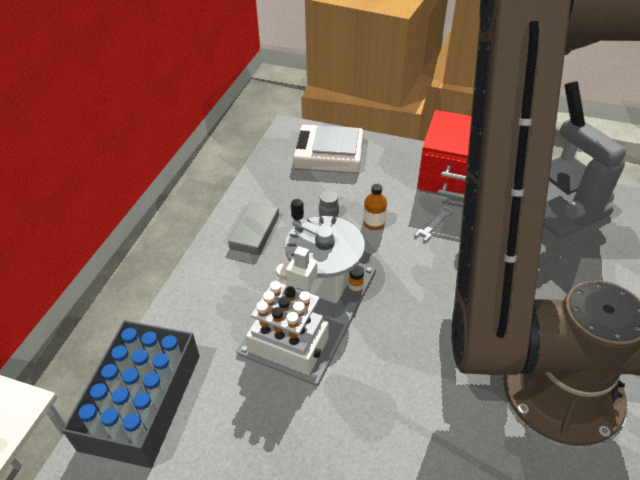

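The top view shows the knob at (343,191), the hub at (330,240), the rack to the left at (215,230), the pot at (449,222) and the brown bottle at (457,282). The side view shows the knob at (297,209) and the small jar at (356,278). Next I'll measure the knob and axis.

```bash
cat > h.py <<'E'
import cv2, numpy as np
from workcell import robot, eyes
np.set_printoptions(precision=4,suppress=True)
def ray(n,u,v):
    m=eyes.camera_model(n); d=m["T"][:3,:3]@np.linalg.solve(m["mtx"],[u,v,1.]); return m["T"][:3,3],d
def plane(n,u,v,z):
    o,d=ray(n,u,v); return o+d*(z-o[2])/d[2]
def tri(a,b):
    (o1,d1),(o2,d2)=a,b
    s=np.linalg.lstsq(np.c_[d1,-d2],o2-o1,rcond=None)[0]
    p,q=o1+s[0]*d1,o2+s[1]*d2; return (p+q)/2,np.linalg.norm(p-q)
def proj(n,p):
    m=eyes.camera_model(n); c=np.linalg.inv(m["T"])@np.r_[p,1]; w=m["mtx"]@c[:3]; return w[:2]/w[2]
E
python3 - <<'E'
from h import *
R={}
for n,(u,v) in dict(top=(343,191),side=(297,209)).items():
    im=cv2.imread(f"pics/{n}0.png"); m=(im.max(2)<45).astype(np.uint8)
    k,l,s,c=cv2.connectedComponentsWithStats(m)
    i=min((i for i in range(1,k) if s[i,4]>25),key=lambda i:np.hypot(*(c[i]-(u,v)))); print(n,s[i],c[i]); R[n]=c[i]
print(tri(ray("top",*R["top"]),ray("side",*R["side"])))
# disc
for n,(u,v) in dict(top=(330,240),side=(325,243)).items():
    im=cv2.imread(f"pics/{n}0.png")
    x0,y0=u-65,v-65; c=im[y0:y0+130,x0:x0+130]
    cv2.imwrite(f"pics/c_{n}.png",cv2.resize(c,None,fx=4,fy=4,interpolation=cv2.INTER_CUBIC))
a=cv2.hconcat([cv2.imread("pics/c_top.png")[:,:400+120],cv2.imread("pics/c_side.png")])
cv2.imwrite("pics/c.png",cv2.resize(a,(800,400)))
E
```

```text
top [336 182  15  21 249] [342.7751 192.1606]
side [292 204  11  16 143] [296.951  211.4406]
(array([ 0.6449, -0.1401,  0.2082]), np.float64(0.001991406328712333))
```

View pics/c.png

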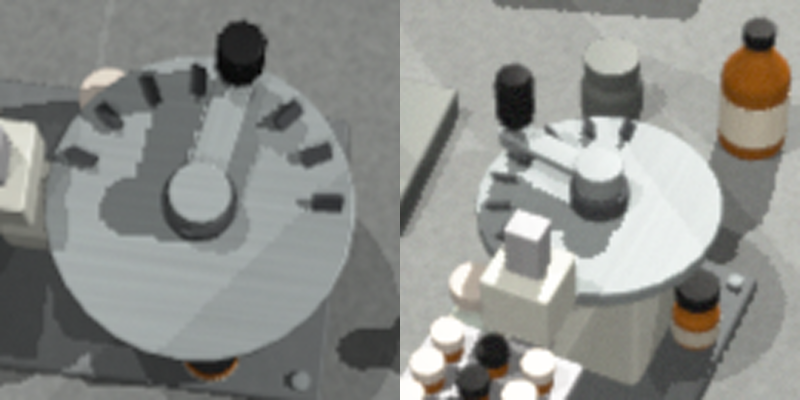

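The crop shows the disc outline: the top-view centre is about (330.2,242.9) and the side-view centre about (324.7,244).

```bash
python3 - <<'E'
from h import *
a=plane("top",330.2,242.9,.15);b=plane("side",324.7,244,.15)
print(a,b,tri(ray("top",330.2,242.9),ray("side",324.7,244)))
for z in(.208,.216,.222): print(z,plane("top",342.8,192.2,z),plane("side",297,211.4,z))
k=plane("top",342.8,192.2,.216);k2=plane("side",297,211.4,.216)
for p in(a,b,(a+b)/2):
  for q in (k,k2,(k+k2)/2): d=q-p; print(np.hypot(*d[:2]),np.degrees(np.arctan2(d[1],d[0])))
for z,n,u,v in((.065,"top",449,217),(.13,"top",464,279),(.23,"top",260,225)): print(plane(n,u,v,z))
E
```

```text
[ 0.5678 -0.1204  0.15  ] [ 0.5696 -0.1147  0.15  ] (array([ 0.5702, -0.1203,  0.1438]), np.float64(0.0023924503607926258))
0.208 [ 0.646 -0.14   0.208] [ 0.6439 -0.1403  0.208 ]
0.216 [ 0.6435 -0.1398  0.216 ] [ 0.6407 -0.1323  0.216 ]
0.222 [ 0.6416 -0.1396  0.222 ] [ 0.6383 -0.1264  0.222 ]
0.07809746480770843 -14.373144941648869
0.07383034037748132 -9.294492176635902
0.07588936848252875 -11.905186115218529
0.07803152803186511 -18.74954529853395
0.07324934136099899 -13.918492878556659
0.07557329126257491 -16.41042226547607
0.07800757187917175 -16.56042054450734
0.07347997800307303 -11.59735462728601
0.07567280808032795 -14.153100929912801
[ 0.6424 -0.3595  0.065 ]
[ 0.5099 -0.3656  0.13  ]
[ 0.5802 -0.0038  0.23  ]
```

>>> jog_arm --pt "0 -0.8 0 0 0" --pt "0 -0.8 0 0 0" --pt "0 -0.8 0 0 0" --pt "-0.9 -0.8 -0.42 0 0" --pt "-0.9 -0.8 -0.42 0 0" --pt "-0.9 -0.8 -0.42 0 0" --pt "-0.9 -0.8 -0.42 0 0" --grip_force 40

```text
time_s: 0.8
tcp_pos: [0.3203, -0.4882, 0.3105]
eef_rot: [[-0.923, 0.0, 0.384], [-0.384, 0.0, -0.923], [-0.0, -1.0, -0.0]]
contact_force: [0.4, -1.2, -0.9]
opening: 0.095
```

>>> jog_arm --pt "-0.9 0 -0.42 0 0" --pt "-0.9 0 -0.42 0 0" --pt "-0.9 0 -0.42 0 0" --pt "-0.9 0 -0.42 0 0"

```text
time_s: 1.2
tcp_pos: [0.4004, -0.4013, 0.3103]
eef_rot: [[-0.924, -0.0, 0.383], [-0.383, 0.0, -0.924], [0.0, -1.0, -0.0]]
contact_force: [0.5, -1.5, 0.0]
opening: 0.0952
```

>>> jog_arm --pt "-0.9 0 -0.42 0 0" --pt "-0.9 0 -0.42 0 0" --pt "-0.9 0 -0.42 0 0" --pt "-0.9 0 -0.42 0 0"

```text
time_s: 1.6
tcp_pos: [0.4808, -0.3143, 0.3101]
eef_rot: [[-0.924, -0.0, 0.383], [-0.383, 0.0, -0.924], [0.0, -1.0, -0.0]]
contact_force: [0.5, -0.5, 0.4]
opening: 0.0953
```

>>> jog_arm --pt "-0.9 0 -0.42 0 0" --pt "-0.9 0 -0.42 0 0" --pt "-0.9 0 -0.42 0 0" --pt "-0.9 0 -0.42 0 0"

```text
time_s: 2.0
tcp_pos: [0.5613, -0.2271, 0.31]
eef_rot: [[-0.924, -0.001, 0.382], [-0.382, 0.0, -0.924], [0.001, -1.0, -0.0]]
contact_force: [-0.4, -0.1, -0.0]
opening: 0.0951
```

>>> jog_arm --pt "-0.92 0 -0.42 0 0" --pt "-0.92 0 -0.42 0 0" --pt "-0.92 0 -0.42 0 0" --pt "-0.92 0 -0.42 0 0" --pt "-0.92 0 -0.42 0 0" --pt "-0.92 0 -0.42 0 0" --pt "-0.92 0 -0.42 0 0"

```text
time_s: 2.7
tcp_pos: [0.6429, -0.1398, 0.3109]
eef_rot: [[-0.925, 0.0, 0.379], [-0.379, -0.0, -0.925], [-0.0, -1.0, 0.0]]
contact_force: [-0.2, -0.2, -0.0]
opening: 0.095
```

```bash
python3 - <<'E'
from h import *
c=[]
for n,u,v in(("top",340,200),("side",300,215)):
    im=eyes.capture(n); print(n,proj(n,robot.get_obs()["tcp_pos"]))
    c.append(cv2.resize(im[v-75:v+75,u-70:u+70],None,fx=2.8,fy=2.8,interpolation=cv2.INTER_CUBIC))
cv2.imwrite("pics/a1.png",cv2.hconcat(c))
E
```

```text
top [344.8767 173.6528]
side [295.3414 176.746 ]
```

View pics/a1.png

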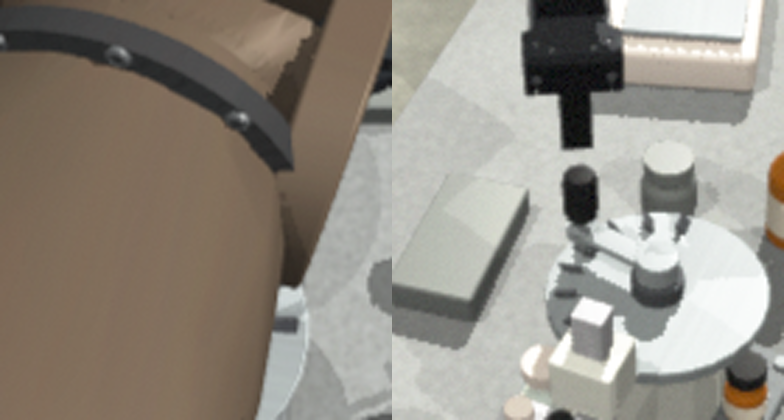

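The arm hides the knob in the top view. In the side view the finger at x=577 lines up with the knob at x=580. I'll go down and close gently.

>>> jog_arm --pt "0 0.3 0 0 0" --pt "0 0.6 0 0 0" --pt "0 0.8 0 0 0" --pt "0 0.93 0 0 0" --pt "0 0.93 0 0 0" --pt "0 0.93 0 0 0.5" --pt "0 0.93 0 0 0.6" --pt "0 0.93 0 0 0.65" --pt "0 0.93 0 0 0.8" --pt "0 0.93 0 0 1" --pt "0 0.93 0 0 1" --pt "0 0.93 0 0 1" --pt "0 0.93 0 0 1" --pt "0 0.93 0 0 1" --grip_force 6

```text
time_s: 4.2
tcp_pos: [0.6436, -0.1383, 0.199]
eef_rot: [[-0.925, -0.0, 0.381], [-0.381, -0.0, -0.925], [0.0, -1.0, 0.0]]
contact_force: [-0.3, 0.5, -0.3]
opening: 0.0281
```

>>> jog_arm --pt "0 0 0 0 1" --pt "0 0 0 0 1" --pt "0 0 0 0 1" --pt "0 0 0 0 1" --pt "0 0 0 0 1" --grip_force 6

```text
time_s: 4.7
tcp_pos: [0.6439, -0.1389, 0.1991]
eef_rot: [[-0.925, 0.001, 0.381], [-0.381, -0.001, -0.925], [-0.0, -1.0, 0.001]]
contact_force: [3.1, -4.9, -0.9]
opening: 0.0256
```

>>> jog_arm --pt "0 0 0 0 1" --pt "0 0 0 0 1" --pt "0 0 0 0 1" --pt "0 0 0 0 1" --pt "0 0 0 0 1" --grip_force 35

```text
time_s: 5.2
tcp_pos: [0.6439, -0.1389, 0.1991]
eef_rot: [[-0.925, 0.001, 0.381], [-0.381, -0.001, -0.925], [-0.0, -1.0, 0.001]]
contact_force: [2.7, -5.6, -0.5]
opening: 0.0254
```

>>> jog_arm --pt "-0.01 0 -0.012 0 1" --pt "-0.019 0 -0.025 0 1" --pt "-0.029 0 -0.038 0 1" --pt "-0.038 0 -0.05 0 1" --pt "-0.038 0 -0.05 0 1" --pt "-0.038 0 -0.05 0 1" --pt "-0.038 0 -0.05 0 1"

```text
time_s: 5.9
tcp_pos: [0.6456, -0.1319, 0.1991]
eef_rot: [[-0.925, 0.0, 0.381], [-0.381, -0.001, -0.925], [0.0, -1.0, 0.001]]
contact_force: [1.6, -7.5, 0.6]
opening: 0.0255
```

>>> jog_arm --pt "0 -0.01 0 0 1" --pt "0 -0.02 0 0 1" --pt "0 -0.03 0 0 1" --pt "0 -0.04 0 0 1" --pt "0 -0.04 0 0 1"

```text
time_s: 6.4
tcp_pos: [0.6455, -0.1318, 0.2032]
eef_rot: [[-0.925, -0.001, 0.381], [-0.381, -0.001, -0.925], [0.001, -1.0, 0.001]]
contact_force: [2.2, -6.2, -5.4]
opening: 0.0254
```

>>> jog_arm --pt "0 -0.02 0 0 1" --pt "0 -0.04 0 0 1" --pt "0 -0.06 0 0 1" --pt "0 -0.08 0 0 1" --pt "0 -0.095 0 0 1" --pt "0 -0.095 0 0 1" --pt "0 -0.095 0 0 1"

```text
time_s: 7.1
tcp_pos: [0.6454, -0.1318, 0.2143]
eef_rot: [[-0.925, -0.001, 0.381], [-0.381, -0.001, -0.925], [0.001, -1.0, 0.001]]
contact_force: [2.9, -6.8, -8.0]
opening: 0.0254
```

```bash
cat > arc.py <<'E'
from h import *
import sys
# usage: cx cy dtheta(list rad): tool-unit shifts from the present pose along the circle, clockwise
cx,cy=map(float,sys.argv[1:3]); o=robot.get_obs(); p=o["tcp_pos"][:2]; R=o["eef_rot"]
d=p-(cx,cy); f=np.arctan2(d[1],d[0]); r=np.hypot(*d)
t=np.array([np.cos(f),np.sin(f)]); g=np.array([t[1],-t[0]]); F=o["contact_force"]
print("phi",f,"r",r,"crank",np.radians(-15)-f,"Fr",F[:2]@t,"Fcw",F[:2]@g,"Fz",F[2],"z",o["tcp_pos"][2],"t",o["time_s"])
if len(sys.argv)>3:
    n=int(sys.argv[4])
    for k in range(1,n+1):
        a=f-float(sys.argv[3])*k/n; q=np.r_[cx+.075*np.cos(a),cy+.075*np.sin(a),o["tcp_pos"][2]]
        s=R.T@(q-o["tcp_pos"])/.12; print(f"[{s[0]:.3f}, 0, {s[2]:.3f}, 0, 1]",end=", ")
E
python3 arc.py 0.5716 -0.1196 0.5 10
```

```text
phi -0.1640847105532467 r 0.07483377712286464 crank -0.09771467724590271 Fr 3.920221010741137 Fcw 6.2258788036169275 Fz -8.040316609008078 z 0.21431715242070076 t 7.1
[0.016, 0, 0.027, 0, 1], [0.034, 0, 0.052, 0, 1], [0.054, 0, 0.076, 0, 1], [0.075, 0, 0.100, 0, 1], [0.097, 0, 0.122, 0, 1], [0.120, 0, 0.143, 0, 1], [0.144, 0, 0.163, 0, 1], [0.169, 0, 0.182, 0, 1], [0.195, 0, 0.199, 0, 1], [0.222, 0, 0.215, 0, 1],
```

>>> jog_arm --pt "0.016 0 0.027 0 1" --pt "0.034 0 0.052 0 1" --pt "0.054 0 0.076 0 1" --pt "0.075 0 0.1 0 1" --pt "0.097 0 0.122 0 1" --pt "0.12 0 0.143 0 1" --pt "0.144 0 0.163 0 1" --pt "0.169 0 0.182 0 1" --pt "0.195 0 0.199 0 1" --pt "0.222 0 0.215 0 1" --pt "0.222 0 0.215 0 1" --pt "0.222 0 0.215 0 1"

```text
time_s: 8.3
tcp_pos: [0.6297, -0.166, 0.214]
eef_rot: [[-0.925, -0.003, 0.38], [-0.38, -0.001, -0.925], [0.003, -1.0, -0.001]]
contact_force: [-2.4, -7.8, -7.7]
opening: 0.0255
```

```bash
python3 arc.py 0.5716 -0.1196 0.7 14
```

```text
phi -0.6734015568642127 r 0.07432885074593071 crank 0.41160216906506325 Fr 2.945868081207659 Fcw 7.57921482692899 Fz -7.6842107551099526 z 0.21403807038910388 t 8.3
[0.025, 0, 0.019, 0, 1], [0.053, 0, 0.032, 0, 1], [0.082, 0, 0.044, 0, 1], [0.112, 0, 0.054, 0, 1], [0.142, 0, 0.063, 0, 1], [0.172, 0, 0.070, 0, 1], [0.203, 0, 0.076, 0, 1], [0.234, 0, 0.080, 0, 1], [0.265, 0, 0.083, 0, 1], [0.296, 0, 0.084, 0, 1], [0.328, 0, 0.083, 0, 1], [0.359, 0, 0.081, 0, 1], [0.390, 0, 0.077, 0, 1], [0.421, 0, 0.072, 0, 1],
```

>>> jog_arm --pt "0.025 0 0.019 0 1" --pt "0.053 0 0.032 0 1" --pt "0.082 0 0.044 0 1" --pt "0.112 0 0.054 0 1" --pt "0.142 0 0.063 0 1" --pt "0.172 0 0.07 0 1" --pt "0.203 0 0.076 0 1" --pt "0.234 0 0.08 0 1" --pt "0.265 0 0.083 0 1" --pt "0.296 0 0.084 0 1" --pt "0.328 0 0.083 0 1" --pt "0.359 0 0.081 0 1" --pt "0.39 0 0.077 0 1" --pt "0.421 0 0.072 0 1" --pt "0.421 0 0.072 0 1" --pt "0.421 0 0.072 0 1"

```text
time_s: 9.9
tcp_pos: [0.5854, -0.1921, 0.2138]
eef_rot: [[-0.925, -0.005, 0.381], [-0.381, 0.001, -0.925], [0.004, -1.0, -0.003]]
contact_force: [-7.2, -3.8, -7.6]
opening: 0.0252
```

```bash
python3 arc.py 0.5716 -0.1196 0.5 12
```

```text
phi -1.3829051521669657 r 0.07384414038036002 crank 1.1211057643678164 Fr 2.3445399432312155 Fcw 7.759086307171342 Fz -7.589643558168535 z 0.21380475192507215 t 9.9
[0.027, 0, 0.004, 0, 1], [0.052, 0, -0.003, 0, 1], [0.077, 0, -0.011, 0, 1], [0.102, 0, -0.020, 0, 1], [0.126, 0, -0.030, 0, 1], [0.149, 0, -0.041, 0, 1], [0.173, 0, -0.053, 0, 1], [0.195, 0, -0.065, 0, 1], [0.217, 0, -0.079, 0, 1], [0.239, 0, -0.094, 0, 1], [0.260, 0, -0.109, 0, 1], [0.280, 0, -0.126, 0, 1],
```

>>> jog_arm --pt "0.027 0 0.004 0 1" --pt "0.052 0 -0.003 0 1" --pt "0.077 0 -0.011 0 1" --pt "0.102 0 -0.02 0 1" --pt "0.126 0 -0.03 0 1" --pt "0.149 0 -0.041 0 1" --pt "0.173 0 -0.053 0 1" --pt "0.195 0 -0.065 0 1" --pt "0.217 0 -0.079 0 1" --pt "0.239 0 -0.094 0 1" --pt "0.26 0 -0.109 0 1" --pt "0.28 0 -0.126 0 1" --pt "0.28 0 -0.126 0 1" --pt "0.28 0 -0.126 0 1"

```text
time_s: 11.3
tcp_pos: [0.5484, -0.1897, 0.2138]
eef_rot: [[-0.925, -0.006, 0.381], [-0.381, 0.003, -0.925], [0.004, -1.0, -0.005]]
contact_force: [-6.4, 4.5, -6.6]
opening: 0.0255
```

```bash
python3 arc.py 0.5716 -0.1196 0.15 5
python3 - <<'E'
from h import *
im=eyes.capture("side"); cv2.imwrite("pics/s2.png",cv2.resize(im[200:400,200:400],None,fx=2.5,fy=2.5,interpolation=cv2.INTER_CUBIC))
E
```

```text
phi -1.889689207763582 r 0.07386931689301947 crank 1.6278898199644327 Fr -2.2522224200297045 Fcw 7.53370398432443 Fz -6.56689449886313 z 0.21375481533081486 t 11.3
[0.020, 0, -0.005, 0, 1], [0.034, 0, -0.018, 0, 1], [0.047, 0, -0.031, 0, 1], [0.060, 0, -0.045, 0, 1], [0.072, 0, -0.059, 0, 1],
```

View pics/s2.png

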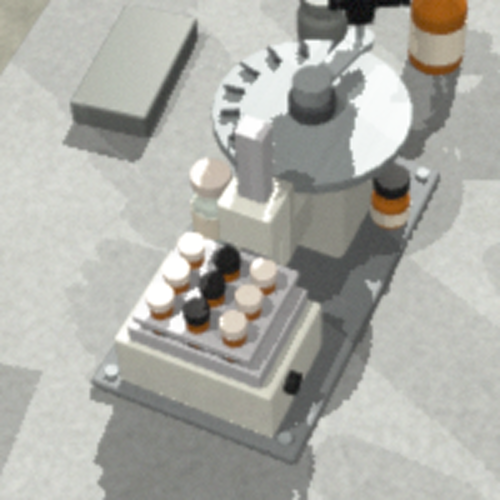

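The rack (shown around (210,300)) is now close above the block, and the load still pulls 7.5 N. From here I feel for the landing in steps of about 4 mm at the knob.

```bash
python3 - <<'E'
from h import *
R=robot.get_obs()["eef_rot"]
f=-1.89
for k in range(28):
    a,b=f-.05*k,f-.05*(k+1)
    s=R.T@np.r_[.075*(np.cos(b)-np.cos(a)),.075*(np.sin(b)-np.sin(a)),0]/.12
    print(f"{-.262-b:.2f}: {s[0]:.3f} {s[2]:.3f}  g=({np.sin(b):.2f},{-np.cos(b):.2f})")
E
```

```text
1.68: 0.023 -0.021  g=(-0.93,0.36)
1.73: 0.022 -0.022  g=(-0.91,0.41)
1.78: 0.021 -0.023  g=(-0.89,0.45)
1.83: 0.020 -0.024  g=(-0.87,0.50)
1.88: 0.019 -0.025  g=(-0.84,0.54)
1.93: 0.017 -0.026  g=(-0.81,0.58)
1.98: 0.016 -0.027  g=(-0.78,0.62)
2.03: 0.015 -0.028  g=(-0.75,0.66)
2.08: 0.013 -0.028  g=(-0.72,0.70)
2.13: 0.012 -0.029  g=(-0.68,0.73)
2.18: 0.010 -0.030  g=(-0.65,0.76)
2.23: 0.009 -0.030  g=(-0.61,0.80)
2.28: 0.007 -0.030  g=(-0.57,0.82)
2.33: 0.006 -0.031  g=(-0.52,0.85)
2.38: 0.004 -0.031  g=(-0.48,0.88)
2.43: 0.003 -0.031  g=(-0.44,0.90)
2.48: 0.001 -0.031  g=(-0.39,0.92)
2.53: -0.000 -0.031  g=(-0.34,0.94)
2.58: -0.002 -0.031  g=(-0.30,0.95)
2.63: -0.004 -0.031  g=(-0.25,0.97)
2.68: -0.005 -0.031  g=(-0.20,0.98)
2.73: -0.007 -0.031  g=(-0.15,0.99)
2.78: -0.008 -0.030  g=(-0.10,0.99)
2.83: -0.010 -0.030  g=(-0.05,1.00)
2.88: -0.011 -0.029  g=(-0.00,1.00)
2.93: -0.013 -0.029  g=(0.05,1.00)
2.98: -0.014 -0.028  g=(0.10,1.00)
3.03: -0.015 -0.027  g=(0.15,0.99)
```

>>> jog_arm --pt "0.012 0 -0.01 0 1" --pt "0.023 0 -0.021 0 1" --pt "0.034 0 -0.032 0 1" --pt "0.045 0 -0.043 0 1" --pt "0.056 0 -0.055 0 1" --pt "0.066 0 -0.066 0 1" --pt "0.066 0 -0.066 0 1"

```text
time_s: 12.05
tcp_pos: [0.5381, -0.1854, 0.2138]
eef_rot: [[-0.925, -0.006, 0.381], [-0.381, 0.003, -0.925], [0.004, -1.0, -0.005]]
contact_force: [-6.8, 3.2, -7.5]
opening: 0.0255
```

>>> jog_arm --pt "0.01 0 -0.012 0 1" --pt "0.02 0 -0.024 0 1" --pt "0.02 0 -0.024 0 1" --pt "0.02 0 -0.024 0 1"

```text
time_s: 12.45
tcp_pos: [0.5348, -0.1837, 0.2138]
eef_rot: [[-0.925, -0.006, 0.381], [-0.381, 0.003, -0.925], [0.004, -1.0, -0.005]]
contact_force: [-6.5, 3.9, -7.3]
opening: 0.0254
```

Fcw is about 7.6 N, so the load still hangs on the crank.

>>> jog_arm --pt "0.01 0 -0.012 0 1" --pt "0.019 0 -0.025 0 1" --pt "0.019 0 -0.025 0 1" --pt "0.019 0 -0.025 0 1"

```text
time_s: 12.85
tcp_pos: [0.5316, -0.1817, 0.2138]
eef_rot: [[-0.925, -0.006, 0.381], [-0.381, 0.003, -0.925], [0.004, -1.0, -0.005]]
contact_force: [-5.7, 3.7, -7.0]
opening: 0.0256
```

>>> jog_arm --pt "0.009 0 -0.013 0 1" --pt "0.017 0 -0.026 0 1" --pt "0.017 0 -0.026 0 1" --pt "0.017 0 -0.026 0 1"

```text
time_s: 13.25
tcp_pos: [0.5285, -0.1796, 0.2138]
eef_rot: [[-0.925, -0.006, 0.381], [-0.381, 0.003, -0.925], [0.004, -1.0, -0.005]]
contact_force: [-6.1, 2.1, -6.6]
opening: 0.0255
```

>>> jog_arm --pt "0.008 0 -0.014 0 1" --pt "0.016 0 -0.027 0 1" --pt "0.016 0 -0.027 0 1" --pt "0.016 0 -0.027 0 1"

```text
time_s: 13.65
tcp_pos: [0.5254, -0.1774, 0.2138]
eef_rot: [[-0.925, -0.006, 0.381], [-0.381, 0.003, -0.925], [0.004, -1.0, -0.005]]
contact_force: [-6.6, 3.9, -7.3]
opening: 0.0256
```

Fcw is 7.6 N, still hanging.

>>> jog_arm --pt "0.008 0 -0.014 0 1" --pt "0.015 0 -0.028 0 1" --pt "0.015 0 -0.028 0 1" --pt "0.015 0 -0.028 0 1"

```text
time_s: 14.05
tcp_pos: [0.5225, -0.1749, 0.2138]
eef_rot: [[-0.925, -0.006, 0.381], [-0.381, 0.003, -0.925], [0.004, -1.0, -0.005]]
contact_force: [-6.7, 2.7, -6.8]
opening: 0.0256
```

>>> jog_arm --pt "0.007 0 -0.014 0 1" --pt "0.013 0 -0.028 0 1" --pt "0.013 0 -0.028 0 1" --pt "0.013 0 -0.028 0 1"

```text
time_s: 14.45
tcp_pos: [0.5218, -0.1742, 0.2149]
eef_rot: [[-0.925, -0.0, 0.381], [-0.381, -0.001, -0.925], [0.0, -1.0, 0.001]]
contact_force: [-0.2, -5.8, -6.9]
opening: 0.0253
```

Landed: the pull reversed to about −4 N at the knob, which puts roughly 34 N on the block. I'll back off slightly, hold, then lower the pawl.

>>> jog_arm --pt "-0.004 0 0.01 0 1" --pt "-0.004 0 0.01 0 1" --pt "-0.004 0 0.01 0 1" --pt "-0.004 0 0.01 0 1" --pt "-0.004 0 0.01 0 1" --pt "-0.004 0 0.01 0 1"

```text
time_s: 15.05
tcp_pos: [0.5221, -0.1744, 0.2149]
eef_rot: [[-0.925, -0.002, 0.381], [-0.381, 0.001, -0.925], [0.001, -1.0, -0.001]]
contact_force: [-5.3, -0.9, -6.9]
opening: 0.0255
```

```bash
python3 arc.py 0.5716 -0.1196; python3 - <<'E'
from h import *
im=eyes.capture("side"); cv2.imwrite("pics/s3.png",cv2.resize(im[200:400,200:400],None,fx=2.5,fy=2.5,interpolation=cv2.INTER_CUBIC))
E
```

```text
phi -2.305445029938795 r 0.07389274539497898 crank 2.0436456421396456 Fr 4.17918643982873 Fcw 3.356439159506031 Fz -6.908557042955332 z 0.21491088452092666 t 15.05
```

View pics/s3.png

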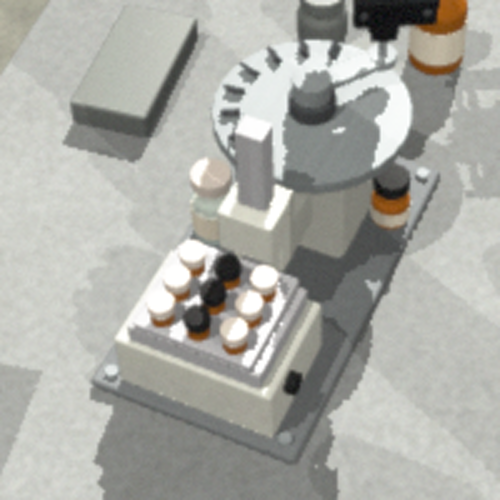

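The rack sits on the block and the bystanders have not moved. The hand still carries about 3.4 N, so I'll ease that off, lower the pawl and check before opening.

>>> jog_arm --pt "0.002 0 -0.005 0 1" --pt "0.002 0 -0.005 0 1" --pt "0.002 0 -0.005 0 1" --pt "0.002 0 -0.005 0 1" --pt "0.002 0.02 -0.005 0 1" --pt "0.002 0.04 -0.005 0 1" --pt "0.002 0.06 -0.005 0 1" --pt "0.002 0.08 -0.005 0 1" --pt "0.002 0.1 -0.005 0 1" --pt "0.002 0.115 -0.005 0 1" --pt "0.002 0.128 -0.005 0 1" --pt "0.002 0.128 -0.005 0 1" --pt "0.002 0.128 -0.005 0 1"

```text
time_s: 16.4
tcp_pos: [0.5221, -0.1743, 0.1999]
eef_rot: [[-0.925, -0.0, 0.381], [-0.381, -0.0, -0.925], [0.001, -1.0, 0.0]]
contact_force: [-5.6, -1.7, -4.5]
opening: 0.025
```

```bash
python3 arc.py 0.5716 -0.1196
```

```text
phi -2.3065990405863364 r 0.0738100302983474 crank 2.044799652787187 Fr 5.006261896961881 Fcw 2.9616536102793356 Fz -4.496373877394328 z 0.19991368948053803 t 16.4
```

>>> jog_arm --pt "0.006 0.008 -0.002 0 1" --pt "0.006 0.008 -0.002 0 1" --pt "0.006 0.008 -0.002 0 0.6" --pt "0.006 0.008 -0.002 0 0.4" --pt "0.006 0.008 -0.002 0 0.3" --pt "0.006 0.008 -0.002 0 0.2" --pt "0.006 0.008 -0.002 0 0.2" --pt "0.006 0.008 -0.002 0 0.2" --pt "0.006 0.008 -0.002 0 0.2"

```text
time_s: 17.3
tcp_pos: [0.5215, -0.1743, 0.1989]
eef_rot: [[-0.925, 0.0, 0.381], [-0.381, -0.0, -0.925], [-0.0, -1.0, 0.0]]
contact_force: [-0.0, 0.4, -0.1]
opening: 0.0741
```

>>> jog_arm --pt "0 -0.1 0 0 0.2" --pt "0 -0.3 0 0 0.2" --pt "0 -0.6 0 0 0.2" --pt "0 -0.9 0 0 0.2" --pt "0 -0.9 0 0 0.2" --pt "0 -0.9 0 0 0.2"

```text
time_s: 17.9
tcp_pos: [0.5215, -0.1743, 0.3079]
eef_rot: [[-0.925, 0.002, 0.381], [-0.381, -0.001, -0.925], [-0.001, -1.0, 0.001]]
contact_force: [0.1, 0.3, -0.5]
opening: 0.0762
```

```bash
python3 - <<'E'
from h import *
im=eyes.capture("side"); cv2.imwrite("pics/s4.png",cv2.resize(im[150:400,200:450],None,fx=2.4,fy=2.4,interpolation=cv2.INTER_CUBIC))
print(robot.get_obs()["contact_force"])
E
```

```text
[ 0.1583  0.1726 -0.5442]
```

View pics/s4.png

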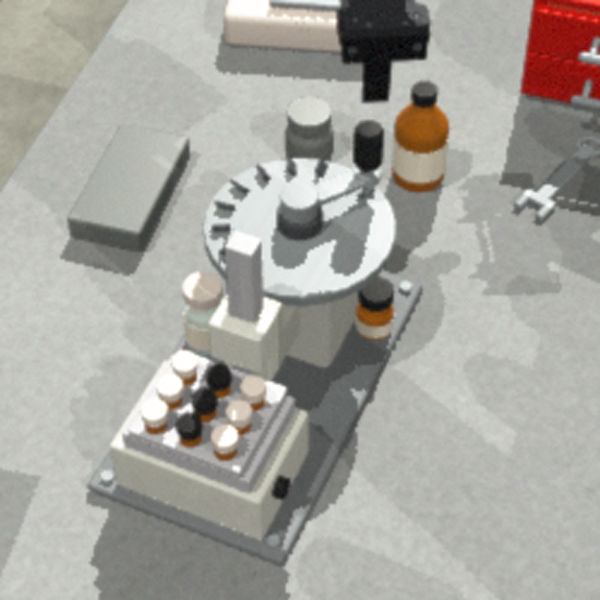

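The knob at (368,145) is free with its pawl down, the rack rests on the block, and the jars and bottles are standing in place. I'll hand the job in.

```bash
python3 -c "
from workcell import robot
print(robot.job_done(), robot.get_obs()['time_s'])"
```

```text
the job is handed in; nothing more can be done
the job is handed in; nothing more can be done
```

The rack is resting on the heater block with the pawl down and the knob released. I handed the job in at about 18 s of the 67 s allowed; no verdict was reported.

- **Letting down:** I wound the crank up about 0.1 rad and lifted the knob about 15 mm. With the pawl held up, I then let the crank back slowly under a steady load of about 7.5 N at the knob.
- **Landing:** The rack touched down at a crank angle of about 2.04 rad. The pull reversed to about −4 N there, which I estimate at about 34 N on the block, under the 60 N limit. I eased that off, lowered the pawl, opened the fingers and raised the hand clear.
- **Last checks:** The force on the hand was about 0.5 N, so it touches nothing. The side view showed the rack seated, the knob free and the jars and bottles in place.
- **Not measured directly:** The contact force and the pawl height are inferred from the wrist force and the hand height.
- **Disagreement:** With the pawl lowered, just before I let go, the hand still read about 3 N along the crank and 5 N radially. I put this down to a small error in my estimate of the crank axis, and both were gone once the fingers opened.

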